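# Bring the burnishing ball to the press channel

### The job

Slide the dust case's glass guard fully open and lift the brass dish out by its hoop handle, keeping the dish level and the loose steel ball in its middle all the way. Turn the dish a quarter turn so that its pouring lip points at the press, and finish while still holding it there: level and still, the lip lined up with the press's feed channel and just above the channel's open end, ball still centred, the dish resting on nothing. Leave the other things on the bench where they are.

Things in the scene. Friction and masses are not known exactly. Their poses are not given: they have to be found in the camera images.
- case: Wooden dust case fixed to the bench, 190 x 370 mm (its x, y), walls 98 mm high and 10 mm thick; origin in the middle of its underside, z up. Inside, the floor is 8 mm above the bench; a partition parts it into two bays. The +y bay lies under a fixed glass pane; the -y bay (170 x 172 mm inside, centred at y = -0.089) holds the dish and lies under the sliding guard. Brass guide rails along both long sides reach 111 mm high.
- guard (a joint): Sliding glass guard (180 x 176 mm, aluminium frame, its top face 110 mm above the bench): slide position in m, 0 = shut over the -y bay, 0.165 = fully open; it slides along the case's +y, over the fixed pane, with a drag of about 1 to 2 N, and stays where it is left.
- guard_knob (a point): Upright round steel knob in the middle of the guard, 22 mm in diameter, standing 36 mm above the guard. This point is on its axis, 24 mm above the guard's top face; the axes are the case's.
- dish: Loose round brass dish, 98 mm in diameter (103 mm over the hoop's feet) and 25 mm high at the rim, about 0.18 kg; origin in the middle of its underside, z up, x towards the pouring lip (a 28 mm wide spout where the rim is open). Its floor is a shallow cone rising 9 degrees from the centre (6 mm above the underside), so tilting or jerking it more than that sends the ball off. A fixed hoop stands over it from the rim at +y and -y.
- dish_grip (a point): Middle of the hoop's wooden grip bar: 62 mm long along the dish's y, 12 mm wide (x), 14 mm high, 80 mm above the dish's underside; nothing but air between it and the ball (ball top 26 mm above the underside). The axes are the dish's.
- dish_lip (a point): Outer end of the dish's pouring lip, on its upper surface: 62 mm from the dish's axis along its x, 14 mm above its underside. The lip's cheeks are 28 mm apart over all and stand about 8 mm above this point, its underside 2 mm below it. The axes are the dish's.
- ball_center (a point): Centre of the loose polished steel ball, 20 mm in diameter, 33 g, which lies in the middle of the dish.
- press: Cast iron hand press with a spoked lever, bolted to the bench, 0.43 m high; origin on the bench straight below its ram, x from its open front to its column, z up. A brass bushing sits under the ram. The lever's spokes stand on its +y side, within 0.11 m of the ram towards the front. Nothing of it moves.
- feed_mouth (a point): Open outer end of the press's feed channel, a steel U trough that runs straight along the press's x from here and falls to the bushing: the point in the middle of the channel's floor at its very end, 165 mm in front of the ram and 170 mm above the bench. The mouth is 42 mm wide, the side walls are 12 mm high. The axes are the press's: x points along the channel towards the ram, z up.
- arbor: Blackened steel arbor lying on the bench, 18 mm thick, 150 mm long along its x; origin under its middle. Not to be disturbed.
- block: Wooden staking block with holes, 75 x 75 x 50 mm; origin in the middle of its underside. Not to be disturbed.
- punch: Polished steel punch, 9 mm in diameter and 88 mm long, standing in the staking block's middle hole; origin at its foot, 15 mm above the bench. Not to be disturbed.
- bushing: Spare brass bushing standing on the bench, 34 mm in diameter, 28 mm high; origin in the middle of its underside. Not to be disturbed.

How it is judged:
On the way, in this order (a step that is already met when the one before it is completed fails the run):
1. the guard is slid fully open (value of joint guard above 0.15 m), for 0.2 s.
2. the dish is lifted clear of the case, level, the ball in its middle (z of dish in the frame of case above 0.125 m and angle between dish's own z axis and vertical below 0.1 rad and horizontal distance between ball_center and dish below 0.015 m), for 0.2 s.
At the end, for the whole second after the job is handed in: Guard open (over 0.15 m). Dish held by the gripper only, still, level within 4 deg, lip along the feed channel within 8 deg; lip end 5 mm short of to 45 mm past the channel's open end, within 12 mm of its centre line, 2 to 45 mm above its floor. Ball within 10 mm of the dish's centre (value of joint guard above 0.15 m and contact force between the fingers and dish above 1 N and contact force between dish and press below 0.2 N and contact force between dish and case below 0.2 N and angle between dish's own z axis and vertical below 0.07 rad and angle between the x axis of dish and the x axis of press, either way round below 0.14 rad and x of dish_lip in the frame of feed_mouth between -0.005 and 0.045 m and y of dish_lip in the frame of feed_mouth between -0.012 and 0.012 m and z of dish_lip in the frame of feed_mouth between 0.002 and 0.045 m and horizontal distance between ball_center and dish below 0.01 m and z of ball_center in the frame of dish between 0.01 and 0.024 m and linear speed of dish below 0.02 m/s and angular speed of dish below 0.15 rad/s); the arm keeps its last pose, push and grip.
It fails at once if the ball strays more than 20 mm from the dish's centre (horizontal distance between ball_center and dish above 0.02 m).
It fails at once if the dish is tilted more than 9 degrees (angle between dish's own z axis and vertical above 0.157 rad).
It fails at once if a thing left on the bench is disturbed (moved over 20 mm) (distance of any of arbor, block, punch, bushing from where it was at the start of the episode above 0.02 m).
It also fails if it takes over 64 s, if anything falls off the work surface, if the arm or the gripper's body presses on something with over 40 N, if the wrist force passes 120 N, or if a joint passes its speed limit or range.

### The arm

A 6-joint arm with a two-finger parallel gripper is mounted at the origin on the work surface. World frame = base frame: x ahead of the robot, y to its left, z up, the work surface at z = 0. Lengths are in m, angles in rad, forces in N, time in s.
With the tool pointing down it reaches from about 0.375 to 0.75 m from the base axis. Payload 9 kg.
Tool frame: the origin (TCP) lies at the very end of the fingers, on their centre line; the grasp point (between the pads) lies 19 mm behind it (bot.grip_point_offset is the distance from the TCP to the grasp point, in m); z points along the fingers, y is the line along which they close (so a half turn about z gives the same grasp; the last joint's range is limited). The gripper opens to 85 mm and grips with 20 to 120 N. Pads are 22 mm wide; open, the fingers measure 114 mm over their backs; the gripper's body (76 mm by 85 mm) begins 54 mm behind the grasp point. The pads swing forward as they close: fully open they stand 13 mm farther back than shut.
Start: joints at [-1.528, 0.104, 0.097, 1.564, 0, 1.353], TCP at [0.155, -0.58, 0.204] pointing down, gripper open.
Joint ranges: [-2.99, 2.99], [-0.84, 1.86], [-1.1, 1.16], [-1.84, 2.11], [-1.51, 1.56], [-3.14, 3.14]. Speed limits (rad/s): [2.22, 2.22, 2.57, 3.14, 3.14, 3.14].

### API

Orientations are given as a unit quaternion [w, x, y, z].
In Python, from station import bot, solve_ik, imaging, job, readout gives the robot as it stands. Calls block until the motion is done:
- bot.move_to(position, orientation): joint-space move of the TCP to a pose.
- bot.line_to(position, rotation=None, speed=0.15): straight line of the TCP; rotation=None keeps the orientation; speed is the mean speed in m/s.
- bot.move_joints(angles): joint-space move.
- bot.grip(opening, squeeze=None): finger opening in m; squeeze is the grip in N (None keeps the last); returns when the fingers have stopped.
- bot.wait(seconds).
- solve_ik(position, orientation): joint angles nearest the present ones, or None.
- imaging.capture(name): name is "scene" or "top"; returns the picture (420x560x3 uint8, red, green, blue); there is no depth.
- imaging.camera_model(name): a dict with "fovy" (degrees; the focal length in pixels is half the picture's height over the tangent of half this angle, whatever the lens; pixels are square), "cx", "cy" (the principal point, pixels), "extrinsics" (4x4, takes a point from camera to world coordinates). Camera axes: x right, y down, z forward; pixel columns grow to the right and rows downward; lengths in m; the calibration is good to about 2 mm. A picture is of the moment at which its call begins. camera_model takes no time and is no camera call.
A pose or a line that the arm cannot do raises bot.IKError and nothing moves.
- job.finish_job(): hands the job in; it is judged then, once.
Readings, each from a call of its own:
- readout.get_time_s(): time.
- readout.get_joint_pos(): joint angles.
- readout.get_qd(): joint speeds.
- readout.get_tau(): joint torques, N m.
- readout.get_tcp_pos(): TCP position.
- readout.get_eef_rot(): TCP orientation.
- readout.get_ft_force(): force on the tool from outside, world axes, zero at the start.
- readout.get_wrist_torque(): the same for the moment, N m.
- readout.get_opening(): finger opening in m.
- readout.get_grip_force(): force on a finger pad.
Only numpy, scipy, OpenCV 4.12 (cv2) and the standard library are available. Lean on these libraries where they do the work, as an engineer would, in place of code of your own. Each camera call takes 0.05 s, during which the arm holds its last target. There are 200 camera calls.

## Working session

There is one attempt and no reset: what is moved stays moved. The work goes in short steps, each a Python script; the robot and the scene stay as the last script left them, time stands still between calls to the robot, and variables do not carry over. Pictures are saved under pics/ and viewed, at most 10 in all, crops included, and the job is handed in when it is done.

```bash
mkdir -p pics; python3 - <<'E'
from station import bot, imaging, readout
import cv2, numpy as np
for n in("scene","top"):
    im=imaging.capture(n); cv2.imwrite(f"pics/{n}0.png",im[:,:,::-1])
    m=imaging.camera_model(n); print(n,m["fovy"],m["cx"],m["cy"],{k:v for k,v in m.items() if k not in("fovy","cx","cy","extrinsics")});print(np.round(m["extrinsics"],4).tolist())
print(readout.get_time_s(),readout.get_eef_rot())
E
```

```text
scene 53.0387139837881 278.0284523521995 206.06477009544165 {}
[[0.3287, 0.6178, -0.7143, 1.1423], [0.9442, -0.1993, 0.2621, -0.3313], [0.0196, -0.7606, -0.6489, 0.6356], [0.0, 0.0, 0.0, 1.0]]
top 46.42136633695725 287.55003123117405 210.82559096365011 {}
[[-0.0234, -0.9974, 0.0683, 0.4788], [-0.999, 0.026, 0.0366, -0.1309], [-0.0383, -0.0674, -0.997, 1.2158], [0.0, 0.0, 0.0, 1.0]]
0.1 [-6.06844051e-04  9.91510300e-01  1.30026746e-01  4.96652887e-05]
```

View pics/scene0.png

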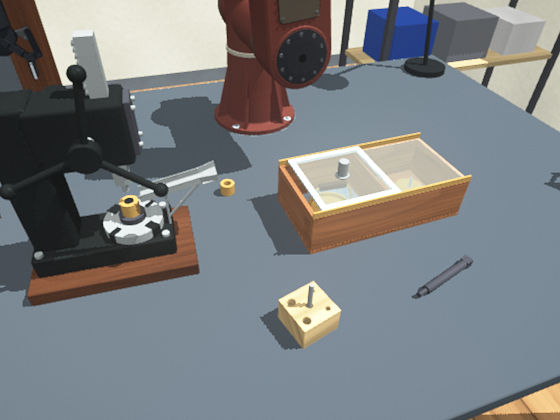

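View pics/top0.png

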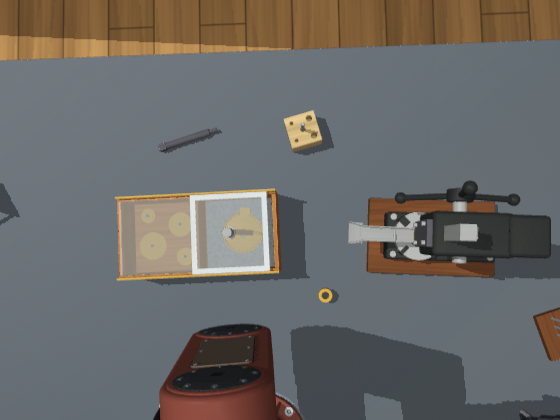

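The scene view shows the case, with the guard on its press side (knob about (343,168)), and the press channel mouth near (215,172). In the top view the guard is at (192–270, 192–273), the knob at (228,232), the dish at about (243,232) with its lip towards the top at (245,212), and the channel mouth at about (350,233).

```bash
python3 - <<'E'
import cv2, numpy as np
t=cv2.imread("pics/top0.png"); s=cv2.imread("pics/scene0.png")
a=cv2.resize(t[185:285,180:280],None,fx=4,fy=4,interpolation=cv2.INTER_CUBIC)
b=cv2.resize(t[205:265,335:435],None,fx=4,fy=4,interpolation=cv2.INTER_CUBIC)
c=cv2.resize(s[135:215,280:380],(400,320),interpolation=cv2.INTER_CUBIC)
d=cv2.resize(s[150:215,140:240],(400,260),interpolation=cv2.INTER_CUBIC)
out=np.zeros((600,800,3),np.uint8)
out[:300,:300]=cv2.resize(a,(300,300)); 
out=np.zeros((600,800,3),np.uint8)
out[:400,:400]=a[:400]; out[:320,400:]=c; out[400:600,:400]=b[:200]; out[330:590,400:]=d
cv2.imwrite("pics/crop0.png",out)
E
```

```text
(no output)
```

View pics/crop0.png

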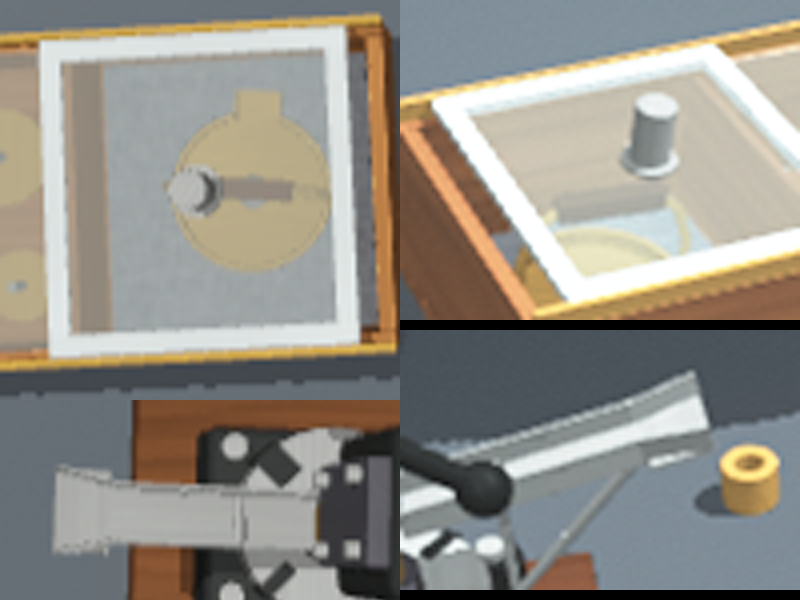

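The crop shows the guard frame corners at (190,195.5), (266.3,191.8), (270.5,270.8) and (192.5,274.3). The dish centre is at (243,232.8), the lip end at (244.5,207.8) and the mouth edges at (349.3,221.3) and (348.8,243.3).

```bash
cat > h.py <<'E'
import numpy as np, cv2
from station import bot, solve_ik, imaging, job, readout
from scipy.spatial.transform import Rotation as R
def ray(n,uv,z):
    m=imaging.camera_model(n); f=210/np.tan(np.radians(m["fovy"]/2)); E=np.array(m["extrinsics"])
    d=E[:3,:3]@[(uv[0]-m["cx"])/f,(uv[1]-m["cy"])/f,1]; o=E[:3,3]
    return o+d*(z-o[2])/d[2]
def q(yaw):  # tool down, tool y axis at angle yaw from world y... tool x at angle yaw
    r=R.from_matrix(np.array([[np.cos(yaw),np.sin(yaw),0],[np.sin(yaw),-np.cos(yaw),0],[0,0,-1]])).as_quat()
    return r[[3,0,1,2]]
E
python3 - <<'E'
from h import *
T=lambda uv,z:ray("top",uv,z)
c=[T(p,.11) for p in[(190,195.5),(266.3,191.8),(270.5,270.8),(192.5,274.3)]]
g=np.mean(c,0);print("guard",g,[np.linalg.norm(c[i]-c[i-1]) for i in range(4)])
yd=(c[0]-c[1]+c[3]-c[2]);print("case yaw",np.arctan2(-yd[0],yd[1]))
print("knob",T((228.5,232),.146), ray("scene",(280+255/4,135+105/4),.146))
d=T((243,232.8),.033);l=T((244.5,207.8),.026);print("dish",d,"lip",l,np.linalg.norm(l-d),np.arctan2(*(l-d)[[1,0]]))
a,b=T((349.3,221.3),.182),T((348.8,243.3),.182);print("mouth",a,b,(a+b)/2,np.linalg.norm(a-b),"x dir from edge",np.arctan2(*(b-a)[[1,0]])+np.pi/2)
for p,r in[((370,198),(495,200)),((368,274),(494,277))]:
    v=T(r,.03)-T(p,.03);print("base yaw",np.arctan2(v[1],v[0]))
# mouth in scene: left & right wall tops at end
for p,z in[((140+695/4,150+42/4),.182),((140+710/4,150+105/4),.182)]: print(ray("scene",p,z))
E
```

```text
guard [0.50782926 0.04206677 0.11      ] [np.float64(0.1792436580870895), np.float64(0.17508601858706505), np.float64(0.17889108082606706), np.float64(0.1769708488363609)]
case yaw 0.022086221437543907
knob [0.50888962 0.03907055 0.146     ] [0.51050446 0.04220423 0.146     ]
dish [0.5092682  0.02173402 0.033     ] lip [0.57046175 0.01789654 0.026     ] 0.06171205030287307 -0.06262847651181563
mouth [ 0.52414516 -0.2224765   0.182     ] [ 0.47799959 -0.21995765  0.182     ] [ 0.50107237 -0.22121707  0.182     ] 0.046214265420116585 x dir from edge 4.657858040640563
base yaw -1.6140048531020232
base yaw -1.6157152224422793
[ 0.53728982 -0.03904851  0.182     ]
[ 0.58606958 -0.05225697  0.182     ]
```

```bash
python3 - <<'E'
from h import *
for p in[((695-400)/4+140,150+(372-330)/4),((710-400)/4+140,150+(432-330)/4)]: print(ray("scene",p,.182))
dy=-.06
for s in(1,-1):
    a=solve_ik([.509,.022,.069],q(dy+s*np.pi/2)); b=solve_ik([.503,-.171,.246],q(dy-1.555+s*np.pi/2)); print(s,a,b)
for s in(0,np.pi): print(s,solve_ik([.509,.041,.12],q(s+.022)),solve_ik([.505,.2,.12],q(s+.022)))
p=readout.get_tcp_pos(); u=np.array(p[:2])/np.hypot(*p[:2])
bot.line_to([*(u*.43),.33],speed=.25)
j=list(readout.get_joint_pos()); j[0]=.08; bot.move_joints(j)
print(readout.get_tcp_pos(),readout.get_joint_pos(),readout.get_time_s())
E
```

```text
[ 0.48000764 -0.22015043  0.182     ]
[ 0.52889281 -0.2241727   0.182     ]
1 [-0.21401082 -0.15511595 -0.40317985  1.32273242  0.          1.41678551] [-0.57413229 -0.0916225  -0.02268184  1.63973699  0.          2.61166404]
-1 [-0.21401082 -0.15511595 -0.40317985  1.32273242  0.         -1.72480715] [-0.57413229 -0.0916225  -0.02268184  1.63973699  0.         -0.52992861]
0 [-0.17622502 -0.17001774 -0.32358217  1.41723189  0.          2.94336763] [ 0.13616071 -0.06883851 -0.22977743  1.40985741  0.         -3.02743194]
3.141592653589793 [-0.17622502 -0.17001774 -0.32358217  1.41723189  0.         -0.19822502] [ 0.13616071 -0.06883851 -0.22977743  1.40985741  0.          0.11416071]
[0.39907428 0.16145151 0.32877741] [ 7.86819489e-02 -3.32637622e-01 -7.71341128e-02  1.82747008e+00
 -4.70300158e-05  1.26505828e+00] 3.4
```

```bash
python3 - <<'E'
from h import *
cy=.022; k=np.array([.5095,.0405]); o=q(np.pi+cy)
bot.move_to([*k,.20],o)
bot.line_to([*k,.121],speed=.1)
bot.grip(.04); bot.grip(.015,30)
print("op",readout.get_opening(),readout.get_ft_force(),readout.get_time_s())
e=k+.161*np.array([-np.sin(cy),np.cos(cy)])
bot.line_to([*e,.121],speed=.06)
print(readout.get_tcp_pos(),readout.get_opening(),readout.get_ft_force(),readout.get_time_s())
bot.grip(.06)
bot.line_to([*e,.25],speed=.2)
bot.move_to([.42,.21,.33],o)
for n in("top","scene"):
    cv2.imwrite(f"pics/{n}1.png",imaging.capture(n)[:,:,::-1])
t=cv2.imread("pics/top1.png"); s=cv2.imread("pics/scene1.png")
out=np.zeros((600,800,3),np.uint8)
out[:]=0
out[:440,:440]=cv2.resize(t[182:292,180:290],(440,440),interpolation=cv2.INTER_CUBIC)
out[:360,440:]=cv2.resize(s[135:225,280:370],(360,360),interpolation=cv2.INTER_CUBIC)
out[440:,:440]=cv2.resize(t[190:230,120:230],(440,160))
cv2.imwrite("pics/crop1.png",out); print(readout.get_time_s())
E
```

```text
op 0.014881945870472962 [ 0.87853536 -0.6236154  -0.13742885] 6.5333
[0.5059765  0.20132822 0.12100094] 0.015099177872185095 [ 1.00898897  0.11521993 -0.37338236] 9.3667
11.3
```

View pics/crop1.png

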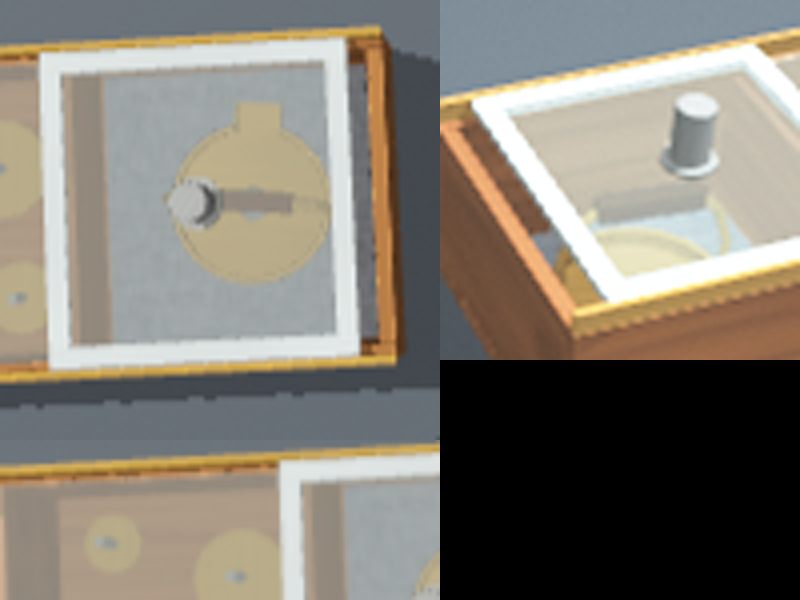

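The guard hasn't moved: it is still shut with the knob at the same place, and the fingers closed on nothing. I'll check by looking with the fingers lowered around the knob.

```bash
python3 - <<'E'
from h import *
cy=.022; k=np.array([.5095,.0405]); o=q(np.pi+cy)
bot.grip(.085)
bot.move_to([*k,.20],o)
bot.line_to([*k,.15],speed=.15)
print(readout.get_tcp_pos(),readout.get_eef_rot(),o,readout.get_opening())
for n in("top","scene"):
    cv2.imwrite(f"pics/{n}2.png",imaging.capture(n)[:,:,::-1])
t=cv2.imread("pics/top2.png"); s=cv2.imread("pics/scene2.png")
out=np.zeros((600,800,3),np.uint8)
out[:400,:400]=cv2.resize(t[150:290,150:290],(400,400),interpolation=cv2.INTER_CUBIC)
out[:480,400:]=cv2.resize(s[60:220,260:394],(400,480),interpolation=cv2.INTER_CUBIC)
cv2.imwrite("pics/crop2.png",out); print(readout.get_time_s())
E
```

```text
[0.50960073 0.0411911  0.15095343] [ 3.65507097e-04 -1.15873399e-02  9.99932796e-01 -5.70869507e-05] [ 0.         -0.01099978  0.9999395   0.        ] 0.08494808761674949
13.1833
```

View pics/crop2.png

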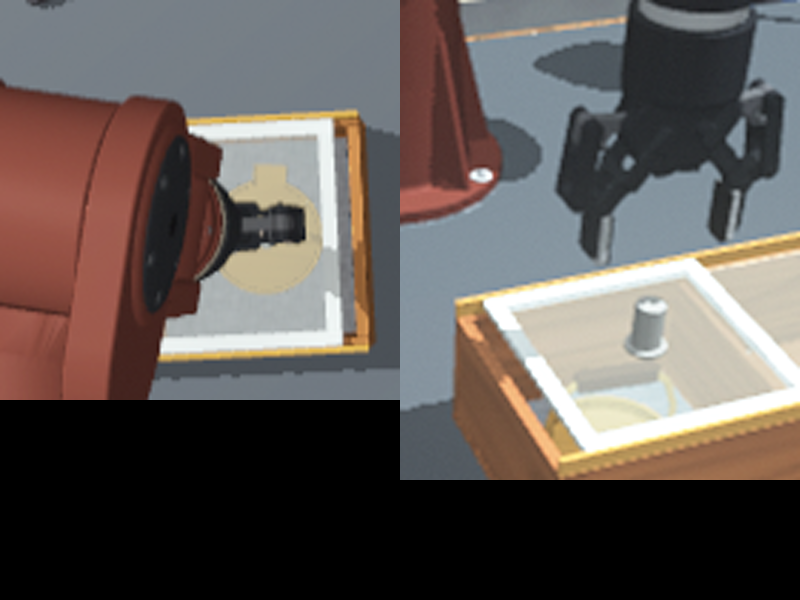

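The gripper is seen well above or behind the knob although the TCP reads over it. I'll compare predicted and seen fingertip pixels.

```bash
cat >> h.py <<'E'
def proj(n,p):
    m=imaging.camera_model(n); f=210/np.tan(np.radians(m["fovy"]/2)); E=np.linalg.inv(m["extrinsics"])
    c=E[:3,:3]@p+E[:3,3]; return [round(float(v),1) for v in (m["cx"]+f*c[0]/c[2], m["cy"]+f*c[1]/c[2])]
E
python3 - <<'E'
from h import *
p=np.array([.5096,.0412,.151])
for y in(-.05,-.0425,0,.0425,.05):
  for z in(0,.013): print(y,z,"scene",proj("scene",p+[0,y,z]),"top",proj("top",p+[0,y,z]))
print("seen: scene tips",[(260+(x-400)/2.985,60+yy/3) for x,yy in((603,258),(725,238),(592,212),(715,195))])
print("knob", proj("scene",[.5095,.0405,.146]),proj("top",[.5095,.0405,.146]))
s=cv2.imread("pics/scene2.png"); t=cv2.imread("pics/top2.png")
out=np.zeros((600,800,3),np.uint8)
out[:,:500]=cv2.resize(s[90:186,305:385],(500,600),interpolation=cv2.INTER_CUBIC)
out[:300,500:]=cv2.resize(t[200:250,220:270],(300,300),interpolation=cv2.INTER_CUBIC)
cv2.imwrite("pics/crop3.png",out)
E
```

```text
-0.05 0 scene [321.1, 163.3] top [250.0, 231.1]
-0.05 0.013 scene [321.6, 157.9] top [249.3, 230.9]
-0.0425 0 scene [324.5, 162.6] top [246.5, 231.2]
-0.0425 0.013 scene [325.1, 157.3] top [245.8, 231.0]
0 0 scene [343.4, 159.1] top [227.2, 231.6]
0 0.013 scene [344.2, 153.7] top [226.2, 231.5]
0.0425 0 scene [361.9, 155.6] top [207.8, 232.1]
0.0425 0.013 scene [362.8, 150.3] top [206.6, 232.0]
0.05 0 scene [365.1, 155.0] top [204.4, 232.2]
0.05 0.013 scene [366.1, 149.7] top [203.2, 232.1]
seen: scene tips [(328.00670016750416, 146.0), (368.8777219430486, 139.33333333333331), (324.321608040201, 130.66666666666669), (365.5276381909548, 125.0)]
knob [342.8, 161.1] [227.8, 231.7]
```

View pics/crop3.png

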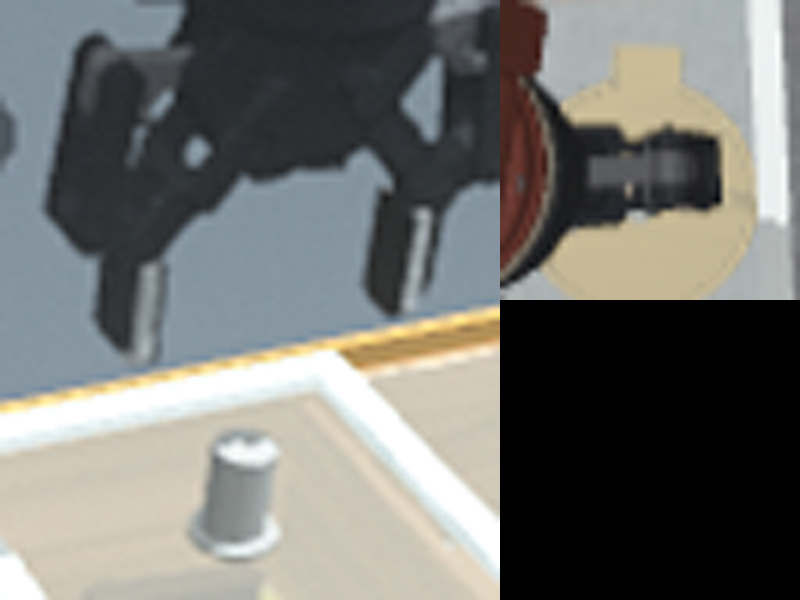

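Seen fingertips are about 10 px higher than predicted, so the real TCP looks about 25 mm above the reading. That explains the miss. I'll measure it by touching the knob top (0.146 m) with closed fingers.

```bash
python3 - <<'E'
from h import *
print([proj("top",[.5096,.0412-.057,z]) for z in(.2,.25)])
k=np.array([.5095,.0405])
bot.grip(0.0)
f0=np.array(readout.get_ft_force())
z=.13; bot.line_to([*k,z],speed=.1)
while z>.10:
    f=np.array(readout.get_ft_force())-f0
    if abs(f[2])>2: break
    z-=.0015; bot.line_to([*k,z],speed=.02)
print("contact z",z,readout.get_tcp_pos(),f,readout.get_time_s())
s=imaging.capture("scene")[:,:,::-1]
bot.line_to([*k,z+.04],speed=.15)
s2=imaging.capture("scene")[:,:,::-1]; t=imaging.capture("top")[:,:,::-1]
print(proj("scene",readout.get_tcp_pos()),readout.get_tcp_pos())
out=np.zeros((600,800,3),np.uint8)
out[:400,:400]=cv2.resize(s[110:190,305:385],(400,400),interpolation=cv2.INTER_CUBIC)
out[:400,400:]=cv2.resize(s2[90:170,305:385],(400,400),interpolation=cv2.INTER_CUBIC)
out[400:,:400]=cv2.resize(t[210:250,190:270],(400,200),interpolation=cv2.INTER_CUBIC)
cv2.imwrite("pics/crop4.png",out)
E
```

```text
[[250.6, 230.4], [247.7, 229.7]]
contact z 0.118 [0.50968998 0.0404651  0.11871782] [-1.41450029  0.23661076  5.94859148] 16.3
[343.4, 156.6] [0.50909996 0.0405528  0.15700318]
```

View pics/crop4.png

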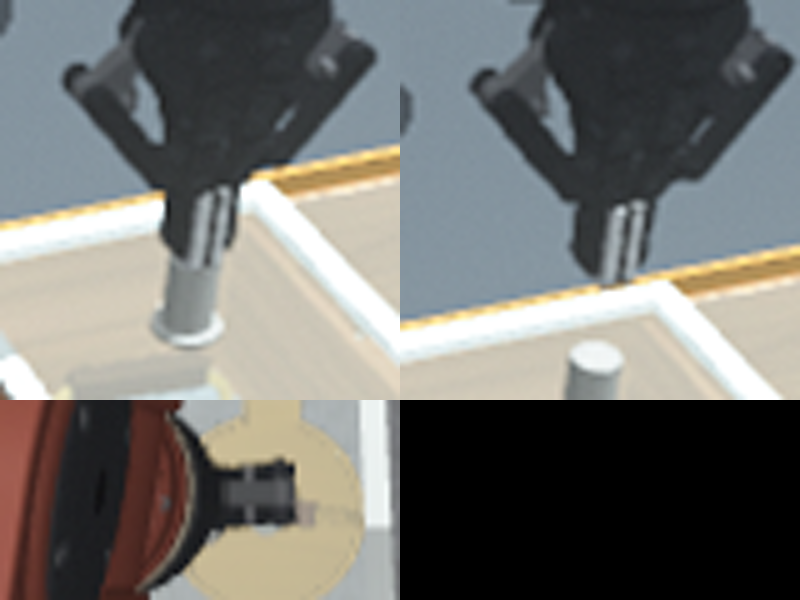

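Contact came at a reading of about 0.119 m, so the true TCP is about 27 mm higher than reported. It also sits about 3–5 mm towards +x/+y. I'll use this offset and grip the knob again.

```bash
cat >> h.py <<'E'
B=np.array([.003,.004,.027])   # true minus reported TCP
E
python3 - <<'E'
from h import *
cy=.022; k=np.array([.5095,.0405,.120])-B
bot.grip(.085)
bot.line_to(k,speed=.1)
bot.grip(.04); bot.grip(.015,30)
print("op",readout.get_opening(),readout.get_grip_force(),readout.get_time_s())
if readout.get_opening()>.018:
    e=k+.161*np.array([-np.sin(cy),np.cos(cy),0])
    bot.line_to(e,speed=.06)
    print(readout.get_tcp_pos(),readout.get_opening(),readout.get_ft_force(),readout.get_time_s())
    bot.grip(.06)
    e[2]=.23; bot.line_to(e,speed=.2)
    bot.move_to([.42,.2,.3],readout.get_eef_rot())
for n in("top","scene"):
    cv2.imwrite(f"pics/{n}5.png",imaging.capture(n)[:,:,::-1])
t=cv2.imread("pics/top5.png"); s=cv2.imread("pics/scene5.png")
out=np.zeros((600,800,3),np.uint8)
out[:440,:440]=cv2.resize(t[182:292,180:290],(440,440),interpolation=cv2.INTER_CUBIC)
out[:360,440:]=cv2.resize(s[135:225,280:370],(360,360),interpolation=cv2.INTER_CUBIC)
out[440:,:320]=cv2.resize(t[182:262,110:270],(320,160))
cv2.imwrite("pics/crop5.png",out); print(readout.get_time_s())
E
```

```text
op 0.0209887185431246 29.339385330677032 19.25
[0.50255549 0.19435653 0.09317784] 0.020957844544680904 [ -5.47397741 -18.02150968   8.61634307] 22.0833
23.9833
```

View pics/crop5.png

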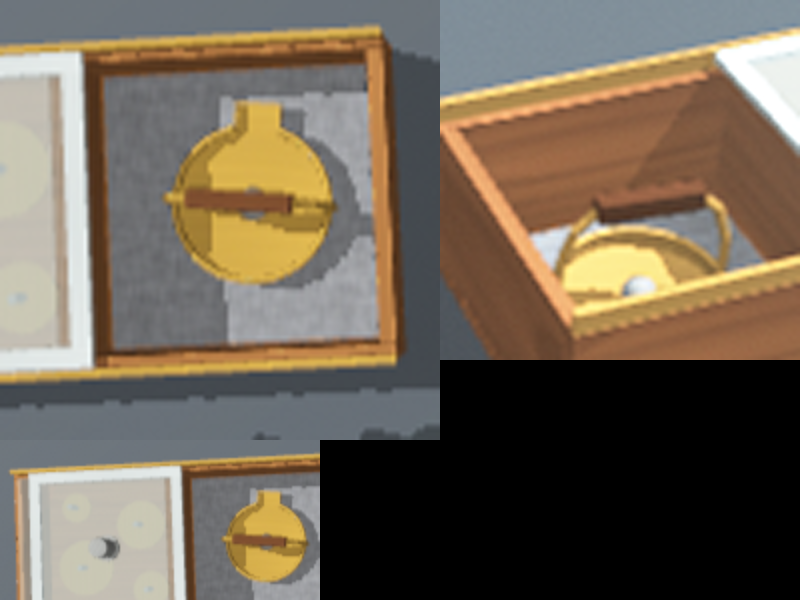

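```bash
python3 - <<'E'
from h import *
a=cv2.imread("pics/top0.png").astype(int).min(2);b=cv2.imread("pics/top5.png").astype(int).min(2)
for r in(210,220,250):
    print(r,a[r,184:198],a[r,260:274]);print(b[r,118:132],b[r,194:208])
# bar
t=cv2.imread("pics/top5.png"); h=cv2.cvtColor(t,cv2.COLOR_BGR2HSV)
roi=np.zeros(h.shape[:2],np.uint8); roi[225:240,222:258]=255
m=cv2.inRange(h,(0,90,40),(14,255,140))&roi
c=max(cv2.findContours(m,0,2)[0],key=cv2.contourArea); rr=cv2.minAreaRect(c);print(rr)
bx=cv2.boxPoints(rr); e=[(bx[0]+bx[1])/2,(bx[2]+bx[3])/2] if np.linalg.norm(bx[0]-bx[1])<np.linalg.norm(bx[1]-bx[2]) else [(bx[1]+bx[2])/2,(bx[3]+bx[0])/2]
P=[ray("top",p,.095) for p in e];print(P,np.mean(P,0),np.linalg.norm(P[0]-P[1]))
E
```

```text
210 [134 134 135 135 135 135 213 221 224 223 223 187 139 135] [159 176 219 222 222 222 223 144 109 106 108 111  91  76]
[ 99 149 151 129 125 126 185 224 227 227 226 204 167 173] [137 188 222 227 225 226 203  86  32  29  28  38  94 106]
220 [136 137 136 137 136 136 186 220 223 222 223 209 148 134] [157 158 205 219 222 220 222 176 111 104 106 106  82  75]
[ 77 148 150 134 126 126 157 223 226 226 226 227 153 173] [138 138 221 224 225 224 225 141  44  29  29  31  85 109]
250 [137 136 137 137 137 136 137 187 221 222 220 223 201 152] [155 155 160 182 220 223 222 224 223 122 108 108 110 108]
[ 90  93 146 149 129 127 126 167 222 224 223 226 203 166] [140 138 138 222 224 224 224 226 141  43  30  29  31  66]
((239.5, 232.0), (4.0, 25.0), 90.0)
[array([ 0.5090015 , -0.00703944,  0.095     ]), array([0.51040839, 0.0506421 , 0.095     ])] [0.50970494 0.02180133 0.095     ] 0.05769870454423926
```

```bash
python3 - <<'E'
from h import *
t=cv2.imread("pics/top5.png")
for r in(225,250): print(r,t[r,112:126].tolist(),t[r,270:284].tolist())
for y,(l,rt) in {225:(117.5,278.5)}.items():
    L,Q=ray("top",(l,y),.098),ray("top",(rt,y),.098);print(L,Q,np.linalg.norm(L-Q))
print(ray("top",(124.3,225),.11),ray("top",(200.8,225),.11))
E
```

```text
225 [[125, 117, 110], [124, 117, 110], [125, 118, 110], [125, 118, 109], [124, 117, 109], [112, 117, 126], [79, 134, 193], [132, 166, 204], [149, 177, 207], [138, 158, 179], [126, 139, 151], [125, 138, 148], [125, 137, 148], [226, 228, 222]] [[165, 161, 160], [165, 162, 160], [129, 126, 126], [79, 135, 194], [73, 131, 192], [74, 131, 191], [79, 140, 201], [30, 54, 86], [30, 52, 81], [53, 62, 75], [78, 73, 69], [79, 73, 68], [80, 74, 69], [79, 73, 68]]
250 [[123, 117, 109], [123, 117, 109], [124, 117, 109], [123, 116, 108], [123, 116, 108], [124, 117, 109], [90, 127, 171], [93, 140, 191], [146, 175, 203], [149, 178, 205], [129, 144, 158], [127, 140, 150], [126, 138, 147], [167, 173, 175]] [[167, 163, 162], [166, 162, 161], [169, 166, 163], [166, 164, 162], [84, 132, 189], [71, 126, 186], [72, 129, 188], [74, 132, 192], [34, 62, 99], [30, 52, 82], [54, 63, 77], [77, 73, 68], [79, 74, 68], [80, 74, 68]]
[0.53274043 0.30481297 0.098     ] [ 0.52343184 -0.06845956  0.098     ] 0.37338857295581274
[0.53176773 0.2843484  0.11      ] [0.52736779 0.10791164 0.11      ]
```

Measured from the images, the case centre is y = 0.120 and the guard centre y = 0.196, which gives a joint position of about 0.165 (fully open). The last picture shows the dish in the open with the ball centred and the bar at about (240,232). Next I'll grasp the bar and lift slowly.

```bash
python3 - <<'E'
from h import *
o=q(-np.pi/2-.068)
p=np.array([.5095,.0217,.069])-[.003,.003,.027]
bot.grip(.085)
bot.move_to([p[0],p[1],.17],o)
bot.line_to(p,speed=.08)
f0=np.array(readout.get_ft_force())
for w in(.045,.035,.028,.023,.019,.016): bot.grip(w,20)
bot.grip(.010,30); bot.grip(.008,60)
print("op",readout.get_opening(),readout.get_grip_force(),np.array(readout.get_ft_force())-f0,readout.get_time_s())
if readout.get_opening()>.0105:
    bot.line_to(p+[0,0,.012],speed=.02)
    print(np.array(readout.get_ft_force())-f0,readout.get_opening(),readout.get_tcp_pos())
t=imaging.capture("top")[:,:,::-1]; s=imaging.capture("scene")[:,:,::-1]
out=np.zeros((600,800,3),np.uint8)
out[:400,:400]=cv2.resize(t[182:282,180:280],(400,400),interpolation=cv2.INTER_CUBIC)
out[:400,400:]=cv2.resize(s[125:225,280:380],(400,400),interpolation=cv2.INTER_CUBIC)
cv2.imwrite("pics/crop6.png",out); print(readout.get_time_s())
E
```

```text
op 0.010889019591197804 58.456329703330994 [ 1.77922419 -0.15073886 -0.84975   ] 29.8083
[ 0.08235936 -0.30287362 -1.32355182] 0.011188262192791789 [0.506434   0.01871774 0.05392278]
30.6583
```

View pics/crop6.png

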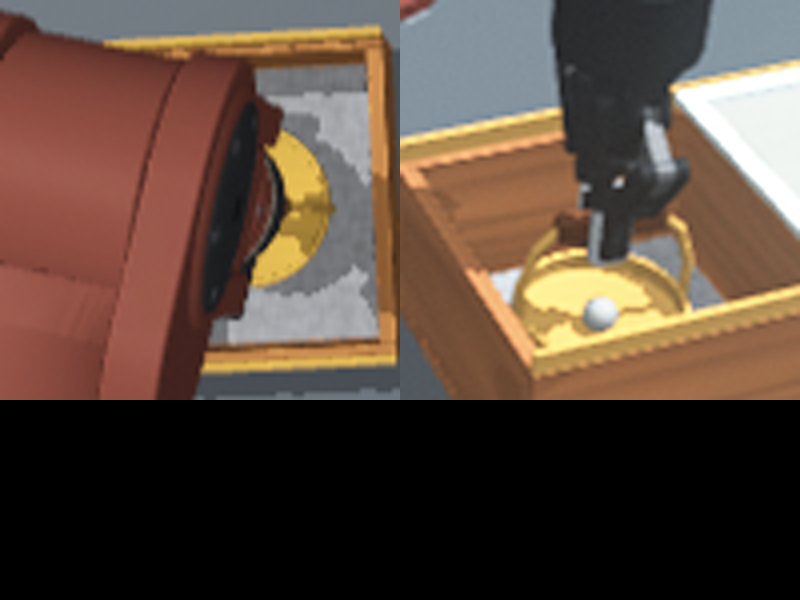

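The dish is lifted 12 mm and level, with the ball centred at scene pixel about (330,203). Next I'll lift clear and carry it over with the quarter turn.

```bash
python3 - <<'E'
from h import *
p=np.array(readout.get_tcp_pos()); a=-1.617
bot.line_to([p[0],p[1],.224],speed=.06)
d=np.array([np.cos(a),np.sin(a)])
c=np.array([.5025,-.2215])-.058*d
tgt=np.array([*(c-[.003,.003]),.220])
bot.line_to(tgt,rotation=q(a-np.pi/2),speed=.045)
bot.wait(.3)
print(readout.get_tcp_pos(),readout.get_eef_rot(),q(a-np.pi/2),readout.get_opening(),readout.get_time_s())
t=imaging.capture("top")[:,:,::-1]; s=imaging.capture("scene")[:,:,::-1]
cv2.imwrite("pics/top7.png",t);cv2.imwrite("pics/scene7.png",s)
print("expected dish c",proj("scene",[*c,.20]),"lip",proj("scene",[*(c+.062*d),.2]))
out=np.zeros((600,800,3),np.uint8)
out[:600,:500]=cv2.resize(s[100:220,170:270],(500,600),interpolation=cv2.INTER_CUBIC)
out[:300,500:]=cv2.resize(t[185:285,270:370],(300,300),interpolation=cv2.INTER_CUBIC)
cv2.imwrite("pics/crop7.png",out)
E
```

```text
[ 0.50217389 -0.16654458  0.22000682] [-3.16633769e-06  2.30704448e-02  9.99733842e-01  3.23008084e-06] [0.         0.02309978 0.99973316 0.        ] 0.011064898220236041 38.2083
expected dish c [245.9, 154.6] lip [212.8, 159.4]
```

View pics/crop7.png

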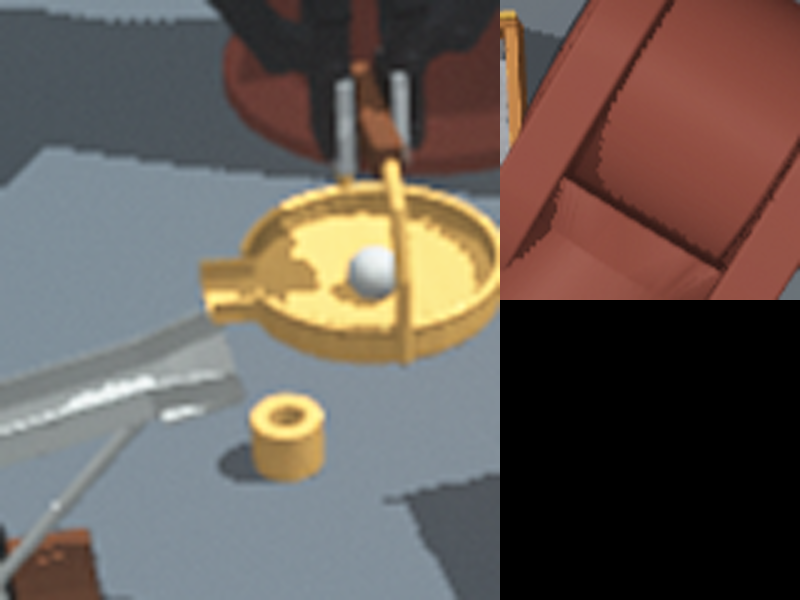

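The dish is level, the ball is centred at scene pixel (244.4,154.4), and the lip (210–211, 152–164) points along the channel, just short of the mouth at about (217,172). I'll fit its actual pose from the lip corners and ball, measure the mouth in the same view, then close the gap.

```bash
python3 - <<'E'
from h import *
from scipy.optimize import least_squares
a0=-1.617; d=np.array([np.cos(a0),np.sin(a0)]); c=np.array([.5025,-.2215])-.058*d
obs=[((.062,.014,.022),(200,262)),((.062,-.014,.022),(205,293)),((.062,-.014,.012),(207,322)),((0,0,.016),(372,272))]
# lip far/near: dish +y side is world +x (near camera) for yaw -pi/2
obs=[((x,-y if x>0 else 0,z),uv) for (x,y,z),uv in obs]
for z0 in(.183,.186,.190):
    def P(v,l): 
        a=v[2]; return [v[0]+np.cos(a)*l[0]-np.sin(a)*l[1], v[1]+np.sin(a)*l[0]+np.cos(a)*l[1], z0+l[2]]
    def res(v): return np.concatenate([np.array(proj("scene",np.array(P(v,l))))-[170+uv[0]/5,100+uv[1]/5] for l,uv in obs])
    r=least_squares(res,[*c,a0],diff_step=1e-2,x_scale=[.01,.01,.1]); v=r.x
    lip=np.array(P(v,(.062,0,.014)))-[.5025,-.2215,.17]
    print(z0,v-[*c,a0],np.round(r.fun,1),"lip along",lip[:2]@d,"lat",lip[:2]@[-d[1],d[0]])
E
```

```text
0.183 [-0.00225234 -0.00279671 -0.06947764] [-0.3 -1.1  0.2  1.1  0.3 -0.1 -0.2  0.2] lip along 0.006748168894770186 lat -0.006424916178296043
0.186 [ 0.00198365 -0.0035205  -0.06930115] [-0.3 -1.2  0.2  1.   0.2 -0.1  0.   0.1] lip along 0.0072762975883024295 lat -0.002149093175493885
0.19 [ 0.00802961 -0.00465705 -0.07268822] [-0.4 -1.3  0.1  1.   0.1 -0.1  0.2  0.2] lip along 0.008117497042829677 lat 0.0037334399001032813
```

```bash
python3 - <<'E'
from h import *
a=-1.617; d=np.array([np.cos(a),np.sin(a)])
p=np.array(readout.get_tcp_pos()); p[:2]+=.007*d; p[2]=.219
bot.line_to(p,rotation=q(a+.05-np.pi/2),speed=.01)
bot.wait(1)
s=imaging.capture("scene")[:,:,::-1]; cv2.imwrite("pics/scene8.png",s)
g=cv2.cvtColor(s,cv2.COLOR_BGR2HSV)[130:175,225:262]; m=((g[...,1]<50)&(g[...,2]>150)).astype(np.uint8)
n,_,st,ce=cv2.connectedComponentsWithStats(m); i=1+np.argmax(st[1:,4]); print("ball",ce[i]+[225,130],st[i])
out=cv2.resize(s[100:220,170:270],(500,600),interpolation=cv2.INTER_CUBIC); cv2.imwrite("pics/crop8.png",out)
print(readout.get_tcp_pos(),np.abs(readout.get_qd()).max(),readout.get_ft_force(),readout.get_grip_force(),readout.get_time_s())
E
```

```text
ball [240.9516129  153.70967742] [11 20 10  8 62]
[ 0.501856   -0.17356152  0.21898738] 0.0012561429276922728 [-0.33047111 -0.47112968 -2.90391739] 58.40278387069702 40.2167
```

View pics/crop8.png

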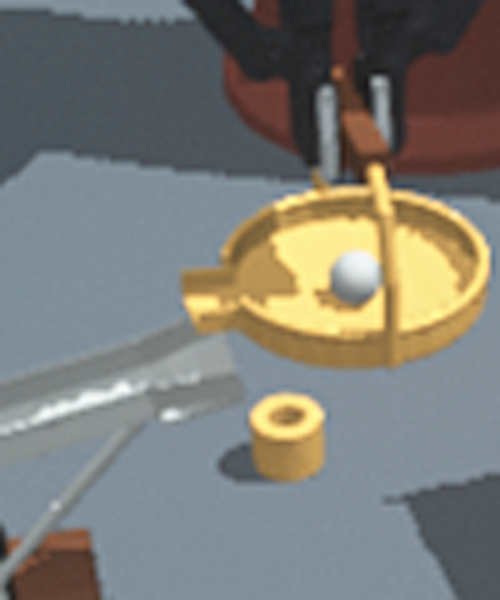

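```bash
python3 - <<'E'
from h import *
a=-1.617; d=np.array([np.cos(a),np.sin(a)]); n=np.array([-d[1],d[0]]); m=np.array([.5025,-.2215])
cr=lambda p:[round(5*(u-o)) for u,o in zip(proj("scene",np.array(p)),(170,100))]
for l in(-.021,.021):
    for z in(.17,.182): print("mouth corner",l,z,cr([*(m+l*n),z]))
L=m+.014*d
for l in(-.014,.014): print("cheek top if lip at 14mm, lat 0",l,cr([*(L+l*n),.207]))
print("under near",cr([*(L+.014*n),.197]))
E
```

```text
mouth corner -0.021 0.17 [221, 331]
mouth corner -0.021 0.182 [218, 305]
mouth corner 0.021 0.17 [241, 394]
mouth corner 0.021 0.182 [238, 368]
cheek top if lip at 14mm, lat 0 -0.014 [178, 264]
cheek top if lip at 14mm, lat 0 0.014 [191, 306]
under near [193, 330]
```

```bash
python3 -c "
from station import job
print(job.finish_job())"
```

```text
the job is handed in; nothing more can be done
None
```

The job is handed in at about 40 s with the guard fully open and the dish held level and still over the channel mouth, lip about 14 mm past its end and about 29 mm above its floor, ball centred; no verdict came back, and I viewed 11 pictures, one over the limit of 10.

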